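Pack the wheel hub kit tray

TASK

Pack the wheel hub kit: lay the pliers, the screwdriver and the bearing each fully down into the foam cut-out of its own shape in the red tray, and lay the two big nuts flat in the double hexagon cut-out, side by side, with a flat of one against a flat of the other. Do not shove or knock over the jar of bolts and the tape measure.

Things in the scene. Friction and masses are not known exactly. Their poses are not given: they have to be found in the camera images.
- pliers: Loose pliers with red handles, lying flat, 170 (y) x 70 x 14 mm. Origin: middle of the outline, at the underside; +y to the handle ends (+85 mm), -y to the nose (-85 mm), z up. 26 mm wide from y = -85 to -25 mm, then the sides spread evenly to 65 mm at y = +32 mm. Grip across x at y = -20 to -26 mm, near the balance point.
- screwdriver: Loose screwdriver with yellow handle, lying flat, 170 mm long. Origin: middle of its length, at the underside; +y to the handle end, z up. The handle, 24 mm wide and high, runs from y = +8 to +85 mm (grip it across x at about y = +42 mm); the 7 mm blade runs at 12 mm height to its tip at y = -85 mm.
- bearing: Loose grey ball bearing lying flat: 52 mm outside diameter, 15 mm high. Origin: centre of the underside, z up; its yaw has no meaning. Grip it across the outside, on the upper 7 mm, so that the fingers stay above the foam.
- nut_a: Loose big steel hexagon nut lying flat, 46 mm across flats (53 mm across corners), 24 mm high. Origin: centre of the underside, z up. Two of its flats face +y and -y, the others lie 60 degrees round. Twin of nut_b. Grip it across two flats, on the upper 10 mm, so that the fingers stay above the foam.
- nut_b: The second big hexagon nut, the same in every way as nut_a; either nut may go in either seat.
- pliers_insert: Black foam insert with blue cut-out floor, fixed in the red tray: 98 (x) x 194 (y) x 24 mm, origin at the centre of its underside (2 mm above the bench). The cut-out is the outline of the pliers with 6 mm to spare, 9 mm deep (floor z = 15 mm), with a finger recess 86 mm along x at y = -42 to -6 mm. Pliers rightly laid: origin at [0, 0, 15 mm], axes as the insert's (nose to -y).
- driver_insert: Foam insert of the same size, origin at the centre of its underside, with the outline of the screwdriver, 6 mm to spare: handle part 37 mm wide at y = 1 to 92 mm, blade part 20 mm wide at y = -92 to 0 mm, 13 mm deep (floor z = 11 mm); finger recess 80 mm along x at y = 23 to 61 mm. Rightly laid: screwdriver origin at [0, 0, 11 mm], axes as the insert's (handle to +y).
- hub_insert: Foam insert of the same size and origin, top z = 24 mm. Round cut-out for the bearing: 64 mm wide, centre y = -57 mm, floor z = 17 mm. Double hexagon for two nuts, 4 mm to spare, floor z = 12 mm: seats at y = 14 and 60 mm with no foam between, flats facing +y, -y and 60 degrees round, so the nuts meet flat to flat at y = 37 mm. Nuts can slide a little: push them together if a gap is left.
- jar: Clear jar of bolts with a white lid, 77 mm wide, 87 mm high, standing loose on the bench; a bystander. Origin: centre of the underside.
- tape: Yellow tape measure, 41 x 82 x 66 mm, standing loose on the bench; a bystander. Origin: centre of the underside. Behind it a wall shelf hangs over the back of the bench, from x = 0.635 m on, 0.52 m up: carry things past in front of it, with the wrist clear.

How it is judged (in metres and radians):
At the end, for the whole second after the job is handed in: Pliers, screwdriver and bearing lie down on the floor of their own cut-outs (within 10 mm and, for the tools, 8 degrees); both nuts lie flat on the floor of the double hexagon, flats in line within 8 degrees, gap between them under 3.5 mm; all at rest (x of pliers in the frame of pliers_insert between -0.01 and 0.01 m and y of pliers in the frame of pliers_insert between -0.01 and 0.01 m and z of pliers in the frame of pliers_insert below 0.0185 m and angle between the y axis of pliers and the y axis of pliers_insert, either way round below 0.15 rad and angle between each of pliers, bearing, nut_a, nut_b's own z axis and vertical below 0.1 rad and x of screwdriver in the frame of driver_insert between -0.01 and 0.01 m and y of screwdriver in the frame of driver_insert between -0.01 and 0.01 m and z of screwdriver in the frame of driver_insert below 0.0145 m and angle between the y axis of screwdriver and the y axis of driver_insert, either way round below 0.15 rad and x of bearing in the frame of hub_insert between -0.01 and 0.01 m and y of bearing in the frame of hub_insert between -0.067 and -0.047 m and z of bearing in the frame of hub_insert below 0.0195 m and x of nut_a in the frame of hub_insert between -0.008 and 0.008 m and y of nut_a in the frame of hub_insert between 0.002 and 0.072 m and z of each of nut_a, nut_b in the frame of hub_insert below 0.0155 m and (angle between the y axis of nut_a and the y axis of hub_insert, either way round below 0.14 rad or angle between the y axis of nut_a and the y axis of hub_insert, either way round between 0.907 and 1.187 rad) and x of nut_b in the frame of hub_insert between -0.008 and 0.008 m and y of nut_b in the frame of hub_insert between 0.002 and 0.072 m and (angle between the y axis of nut_b and the y axis of hub_insert, either way round below 0.14 rad or angle between the y axis of nut_b and the y axis of hub_insert, either way round between 0.907 and 1.187 rad) and horizontal distance between nut_a and nut_b below 0.0495 m and linear speed of each of pliers, screwdriver, bearing, nut_a, nut_b below 0.01 m/s and angular speed of each of pliers, screwdriver, bearing, nut_a, nut_b below 0.1 rad/s); the robot touches nothing.
It fails at once if the jar of bolts is shoved or knocked over (moved more than 30 mm) (distance of jar from where it was at the start of the episode above 0.03 m).
It fails at once if the tape measure is shoved or knocked over (moved more than 30 mm) (distance of tape from where it was at the start of the episode above 0.03 m).
It also fails if it takes over 128 s, if anything falls off the work surface, if the arm or the gripper's body presses on something with over 40 N, if the wrist force passes 120 N, or if a joint passes its speed limit or range.

ROBOT

A 6-joint arm with a two-finger parallel gripper is mounted at the origin on a cart in front of the work surface, level with it; the furniture and walls round the work are solid. World frame = base frame: x ahead of the robot, y to its left, z up, the work surface at z = 0. Lengths are in mm, angles in rad, forces in N, time in s.
With the tool pointing down it reaches from about 350 to 875 mm from the base axis. Payload 4.2 kg.
Tool frame: the origin (TCP) lies midway between the tips of the shut fingers; the grasp point (between the pads) lies 19 mm behind it (arm.grasp_offset is the distance from the TCP to the grasp point, in mm); z points along the fingers, y is the line along which they close (so a half turn about z gives the same grasp; the last joint's range is limited). The gripper opens to 85 mm and grips with 20 to 120 N. Pads are 22 mm wide; open, the fingers measure 114 mm over their backs; the gripper's body (76 mm by 85 mm) begins 54 mm behind the grasp point. The pads swing forward as they close: fully open they stand 13 mm farther back than shut.
Start: joints at [-0.997, 0.385, 0.008, 0, -1.194, -0.259], TCP at [193.532, -594.26, 231.312] pointing down, gripper open.
Joint ranges: [-3.14, 3.14], [-1.21, 2.06], [-1.07, 1.41], [-3.16, 2.05], [-2.99, -0.16], [-3.1, 3.1]. Speed limits (rad/s): [2.79, 2.79, 3.14, 3.14, 3.14, 3.14].

INTERFACE

Orientations are given as a unit quaternion [x, y, z, w].
In Python, from bench import arm gives the robot as it stands. The module is installed in compiled form; this text tells all that it offers.
- The arm moves only by the tool servo_tool, never from a script. Its argument "increments" is a list of rows, each a list of 7 numbers: the opening, from 0 (shut) to 1 (fully open), then the shift along the tool's x, y, z in m, then the turn, a rotation vector about the tool's x, y, z in degrees. In form: [[grip, x, y, z, ax, ay, az], ...]. A call has 1 to 12 rows; each row is the pose to reach, as a shift and turn from the pose commanded when the call began, along the tool's axes at that moment; what a row does not reach only later rows make up. A row lasts 1/8 s, in which the tool goes at most 62.5 mm and 10.7 degrees, less where a joint would pass 70% of its speed; a pose out of reach is approached as far as the arm can. A call with a gripper value outside its range is refused whole. The fingers move at their own pace and stop on an object; the grip force is fixed at half the most. Time passes only in rows, so rows that repeat a pose let the fingers close. It gives the time, the measured TCP pose, the force, the opening and the grip force at its end, in the units of the state.
- arm.read_state(): the state, without advancing time (a new reading comes with each control period).
- arm.get_image(name): name is "side" or "top" or "wrist"; returns a dict with "color" (400x640x3 uint8, red, green, blue), "fx", "fy", "cx", "cy" (pixels), "k1" (the pictures are not rectified: a ray, as slopes to the right and down, at radius r is drawn at 1 + k1 r^2 times it, then the intrinsics apply), "rvec" (rotation vector, rad) and "tvec" (3), from world to camera coordinates, as OpenCV has them; the wrist camera has in their place "hand_eye" (4x4, takes a point from camera to tool coordinates, whose origin is the TCP and whose axes are the flange's). Camera axes: x right, y down, z forward; pixel columns grow to the right and rows downward; lengths in mm; the calibration is good to about 2 mm. A picture is of the moment at which its call begins: read the wrist's pose just before it. There is no depth.
- arm.job_done(): hands the job in; it is judged then, once.
Trained networks look in the newest picture that a camera, given by its name, has taken for a name from the list of things; names that differ only in an ending like _2 or _b are one class to them, and where a whole thing is asked for, a point or a joint stands for the part that bears it (a point fixed in the world has none). Each returns a list of dicts, best first, with "p" (0 to 1); they miss things now and then, are a little off and sometimes report something else, mostly with a low value. They report only what shows in the picture. A call takes as long as a camera call.
- arm.look_for(camera, thing): "box" ([centre column, centre row, width, height] in pixels, round what is visible of it).
- arm.spot_point(camera, thing): "centre" ([column, row] in pixels: a listed point, or the origin of a listed thing).
The state is a dict: "clock": time; "joints": joint angles; "joint_vel": joint speeds; "joint_efforts": joint torques, N m; "position": TCP position; "ee_rot": TCP orientation; "contact_force": force on the tool from outside, world axes, zero at the start; "wrist_torque": the same for the moment, N m; "gripper_width": finger opening in mm; "grasp_force": force on a finger pad.
Only numpy, scipy, OpenCV 4.12 (cv2) and the standard library are available. Lean on these libraries where they do the work, as an engineer would, in place of code of your own. Each camera call takes 0.05 s, during which the arm holds its last target. There are 200 camera calls.

## Working session

There is one attempt and no reset: what is moved stays moved. The work goes in short steps, Python scripts to look and compute and a tool call to move; the robot and the scene stay as the last step left them, time stands still between calls to the robot, and variables do not carry over. Pictures are saved under pics/ and viewed, at most 14 in all, crops included, and the job is handed in when it is done.

Besides the shell and the picture viewer there is one more tool, called as name([rows], argument=value, ...), one row to a line, values as JSON. servo_tool: Moves the arm, as the interface text tells. Its arguments: {"type":"object","properties":{"increments":{"type":"array","items":{"type":"array","items":{"type":"number"}}}},"required":["increments"]}

```bash
mkdir -p pics
cat > h.py <<'E'
import numpy as np, cv2
from scipy.spatial.transform import Rotation as R
from bench import arm
def save(name,fn):
    im=arm.get_image(name); cv2.imwrite('pics/'+fn,im['color'][:,:,::-1]); return im
def cam(im,st=None):
    """camera centre C, rotation camera->world"""
    if 'hand_eye' in im:
        T=np.array(im['hand_eye']); Rw=R.from_quat(st['ee_rot']).as_matrix()
        return Rw@T[:3,3]+np.array(st['position']), Rw@T[:3,:3]
    M=cv2.Rodrigues(np.array(im['rvec'],float))[0]
    return -M.T@np.array(im['tvec'],float).ravel(), M.T
def px2w(im,uv,z,st=None):
    C,Rc=cam(im,st)
    x=(uv[0]-im['cx'])/im['fx']; y=(uv[1]-im['cy'])/im['fy']
    d=np.array([x,y]); s=d.copy()
    for _ in range(30): s=d/(1+im['k1']*(s@s))
    r=Rc@np.array([s[0],s[1],1]); return C+r*(z-C[2])/r[2]
def w2px(im,P,st=None):
    C,Rc=cam(im,st); c=Rc.T@(np.array(P,float)-C); s=c[:2]/c[2]; s=s*(1+im['k1']*(s@s))
    return np.array([s[0]*im['fx']+im['cx'],s[1]*im['fy']+im['cy']])
E
python3 - <<'E'
from h import *
s=arm.read_state(); print(s['clock'],np.round(s['position'],1),np.round(s['ee_rot'],4),s['gripper_width'],arm.grasp_offset)
im=save('top','top0.png'); C,Rc=cam(im); print(C,{k:im[k] for k in('fx','fy','cx','cy','k1')})
for t in ['pliers','screwdriver','bearing','nut_a','pliers_insert','driver_insert','hub_insert','jar','tape']:
    for f in (arm.look_for,arm.spot_point):
        for d in f('top',t)[:3]:
            k='box' if 'box' in d else 'centre'
            print(t,k,round(d['p'],2),np.round(d[k],1),np.round(px2w(im,d[k][:2],10)[:2],0))
im=save('side','side0.png'); print(cam(im)[0])
E
```

```text
0.0 [ 193.3 -593.7  230.2] [-1.566e-01  9.877e-01  1.100e-03 -2.000e-04] 85.18164126981671 18.700000000000003
[ 257.5764083   -46.85171445 1464.10188178] {'fx': 505.49750665099407, 'fy': 505.49750665099407, 'cx': 316.64929023696993, 'cy': 201.38302194688274, 'k1': -0.039419348920873905}
pliers box 0.58 [342.  205.1  29.6  51.8] [ 522. -111.]
pliers centre 0.6 [346.2 204.7] [ 524. -124.]
screwdriver box 0.72 [390.8 210.8  13.5  45.9] [ 507. -254.]
screwdriver centre 0.73 [387.2 203.6] [ 528. -244.]
bearing centre 0.81 [412.8 180.7] [ 598. -320.]
nut_a box 0.71 [440.9 213.3  15.5  20.8] [ 501. -400.]
nut_a box 0.58 [420.2 236.   18.8  17.6] [ 434. -338.]
nut_a centre 0.72 [419.8 237.7] [ 429. -337.]
nut_a centre 0.61 [444.2 213.7] [ 500. -410.]
nut_a centre 0.18 [223.4 198.5] [538. 237.]
pliers_insert box 0.86 [220.4 198.3  38.6  65.8] [538. 246.]
pliers_insert centre 0.87 [221.9 202. ] [527. 241.]
driver_insert box 0.96 [253.5 202.8  37.2  67.3] [526. 148.]
driver_insert centre 0.83 [256.1 198.8] [538. 141.]
hub_insert box 0.89 [184.  195.6  37.8  65.8] [545. 354.]
hub_insert centre 0.82 [187.9 197.7] [539. 342.]
jar box 0.7 [371.6 258.8  31.8  27.9] [ 367. -197.]
jar centre 0.55 [373.1 260.7] [ 361. -201.]
tape centre 0.96 [321.1 162.2] [651. -49.]
[ 100.65773071 -932.35242423  473.94339243]
```

Run:
```python
import cv2
i=cv2.imread('pics/top0.png')[140:300,150:470]; cv2.imwrite('pics/top0c.png',cv2.resize(i,None,fx=2.5,fy=2.5,interpolation=cv2.INTER_CUBIC))
```

```text
(no output)
```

View pics/top0c.png

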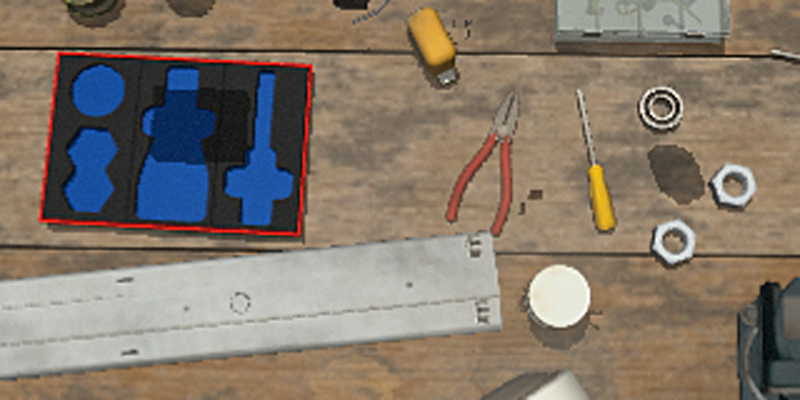

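View pics/side0.png

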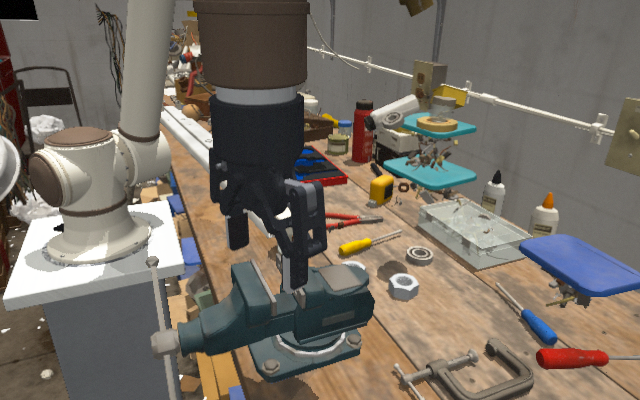

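```bash
cat >> h.py <<'E'
def pose(psi):  # deg; tool y = (-sin,cos,0), tool x = (-cos,-sin,0), z down
    c,s=np.cos(np.radians(psi)),np.sin(np.radians(psi))
    return np.array([[-c,-s,0],[-s,c,0],[0,0,-1]])   # columns: x=(-c,-s,0) y=(-s,c,0) z
def go(x,y,z,psi,st=None):
    """increment row (m, deg) from measured pose to TCP target (mm)"""
    st=st or arm.read_state(); A=R.from_quat(st['ee_rot']).as_matrix()
    d=A.T@(np.array([x,y,z])-st['position'])/1000; w=R.from_matrix(A.T@pose(psi)).as_rotvec(degrees=True)
    print('row',np.round(d,4),np.round(w,2))
E
python3 - <<'E'
from h import *
s=arm.read_state(); im=save('wrist','w0.png'); print(np.round(im['hand_eye'],3),im['fx'],im['fy'],im['cx'],im['k1'])
A=R.from_quat(s['ee_rot']).as_matrix(); print(A.round(3))
go(193,-594,400,0); go(480,-240,400,0)
E
```

```text
[[   0.      -0.948   -0.319   81.892]
 [   1.       0.       0.       1.436]
 [  -0.      -0.319    0.948 -142.527]
 [   0.       0.       0.       1.   ]] 329.2016286377409 329.2016286377409 322.6353537931441 -0.02233315607470544
[[-0.951 -0.31   0.   ]
 [-0.31   0.951 -0.   ]
 [-0.    -0.    -1.   ]]
row [ 0.0004  0.0004 -0.1687] [-0.    0.   18.04]
row [-0.3821  0.2482 -0.1687] [-0.    0.   18.04]
```

servo_tool([
  [1,0,0,-0.06,0,0,0],
  [1,-0.02,0.015,-0.1,0,0,4],
  [1,-0.06,0.045,-0.1,0,0,9],
  [1,-0.11,0.075,-0.1,0,0,13],
  [1,-0.16,0.11,-0.1,0,0,18],
  [1,-0.21,0.15,-0.1,0,0,18],
  [1,-0.26,0.185,-0.1,0,0,18],
  [1,-0.31,0.22,-0.1,0,0,18],
  [1,-0.338,0.241,-0.1,0,0,18],
  [1,-0.338,0.241,-0.1,0,0,18],
  [1,-0.338,0.241,-0.1,0,0,18],
])

```text
clock: 2.42
position: [440.1, -260.6, 331.4]
ee_rot: [-0.0, 1.0, -0.0, -0.0]
contact_force: [-0.6, -0.7, 0.3]
gripper_width: 85.2
grasp_force: 0.0
```

Run:
```python
from h import *
s=arm.read_state(); print(s['clock'],np.round(s['position'],1),np.round(s['ee_rot'],4)); im=save('wrist','w1.png')
import pickle; pickle.dump((s,im),open('w1.pkl','wb'))
for t,z in [('pliers',0),('screwdriver',0),('bearing',0),('nut_a',0),('jar',0),('tape',0)]:
    for d in arm.spot_point('wrist',t)[:3]:
        print(t,round(d['p'],2),np.round(d['centre'],1),np.round(px2w(im,d['centre'],z,s)[:2],1))
```

```text
2.425 [ 440.1 -260.6  331.4] [-4.e-04  1.e+00 -1.e-04 -0.e+00]
pliers 0.96 [405.  206.6] [ 525.2 -133.1]
screwdriver 0.88 [336.1 208.3] [ 528.1 -238.4]
bearing 0.86 [282.6 245.2] [ 590.5 -322.7]
nut_a 0.98 [272.7 145.6] [ 432.4 -331. ]
nut_a 0.69 [227.9 187.6] [ 495.2 -401.2]
jar 0.86 [373.4  92.5] [ 359.4 -189.7]
jar 0.44 [281.9 244. ] [ 588.4 -323.7]
tape 0.59 [446.4 282.6] [659.3 -52.9]
```

View pics/w1.png

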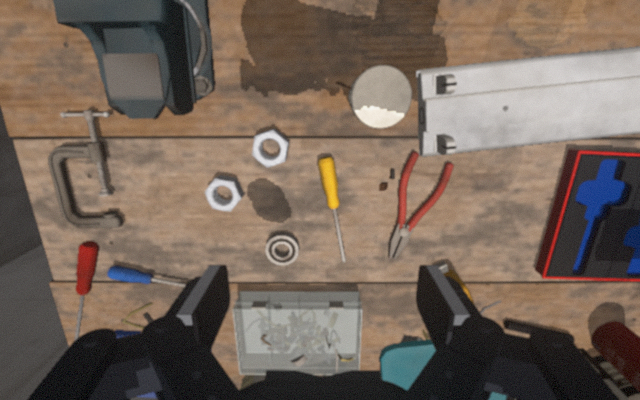

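```bash
cat >> h.py <<'E'
def rect(im,st,x0,x1,y0,y1,z,s):
    """ortho view of plane z: up = +x, left = +y, s px/mm. u=(y1-y)*s, v=(x1-x)*s"""
    C,Rc=cam(im,st); u,v=np.meshgrid(np.arange((y1-y0)*s),np.arange((x1-x0)*s))
    P=np.stack([x1-v/s,y1-u/s,np.full(u.shape,float(z))],-1)-C
    c=P@Rc; q=c[...,:2]/c[...,2:]; q=q*(1+im['k1']*(q**2).sum(-1,keepdims=True))
    m=(q*[im['fx'],im['fy']]+[im['cx'],im['cy']]).astype(np.float32)
    return cv2.remap(im['color'],m[...,0],m[...,1],cv2.INTER_CUBIC)[:,:,::-1].copy()
E
python3 - <<'E'
from h import *
import pickle; s,im=pickle.load(open('w1.pkl','rb'))
r=rect(im,s,400,640,-440,-80,12,2)
for y in range(-420,-80,20): cv2.line(r,((-80-y)*2,0),((-80-y)*2,6 if y%100 else 20),(255,255,255),1)
for x in range(420,640,20): cv2.line(r,(0,(640-x)*2),(6 if x%100 else 20,(640-x)*2),(255,255,255),1)
cv2.imwrite('pics/r1.png',r)
go(430,240,330,0)
E
```

```text
row [0.0102 0.501  0.0013] [-0.   -0.   -0.04]
```

View pics/r1.png

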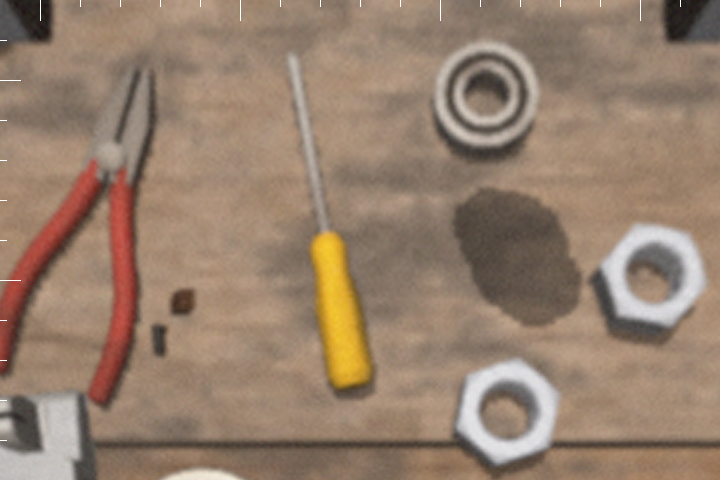

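servo_tool([
  [1,0,0.03,0,0,0,0],
  [1,0.002,0.08,0,0,0,0],
  [1,0.005,0.14,0,0,0,0],
  [1,0.008,0.2,0,0,0,0],
  [1,0.01,0.26,0,0,0,0],
  [1,0.01,0.32,0,0,0,0],
  [1,0.01,0.38,0,0,0,0],
  [1,0.01,0.44,0,0,0,0],
  [1,0.01,0.48,0,0,0,0],
  [1,0.01,0.5,0,0,0,0],
  [1,0.01,0.5,0,0,0,0],
  [1,0.01,0.5,0,0,0,0],
])

```text
clock: 4.28
position: [430.0, 238.5, 331.4]
ee_rot: [0.0, 1.0, -0.0, -0.0]
contact_force: [-0.3, -0.9, 0.7]
gripper_width: 85.2
grasp_force: 0.0
```

Run:
```python
from h import *
s=arm.read_state(); print(s['clock'],np.round(s['position'],1)); im=save('wrist','w2.png')
import pickle; pickle.dump((s,im),open('w2.pkl','wb'))
for t in ['pliers_insert','driver_insert','hub_insert']:
    for d in arm.spot_point('wrist',t)[:1]:
        print(t,round(d['p'],2),np.round(d['centre'],1),np.round(px2w(im,d['centre'],2,s)[:2],1))
r=rect(im,s,400,660,80,420,26,2)
for y in range(100,420,20): cv2.line(r,((420-y)*2,0),((420-y)*2,6 if y%100 else 20),(255,255,255),1)
for x in range(420,660,20): cv2.line(r,(0,(660-x)*2),(6 if x%100 else 20,(660-x)*2),(255,255,255),1)
cv2.imwrite('pics/r2.png',r)
```

```text
4.275 [430.  238.5 331.4]
pliers_insert 0.71 [322.9 223.6] [542.5 240.3]
driver_insert 0.94 [264.4 219.5] [535.7 150.1]
hub_insert 0.94 [390.7 222.3] [540.4 345.2]
```

View pics/r2.png

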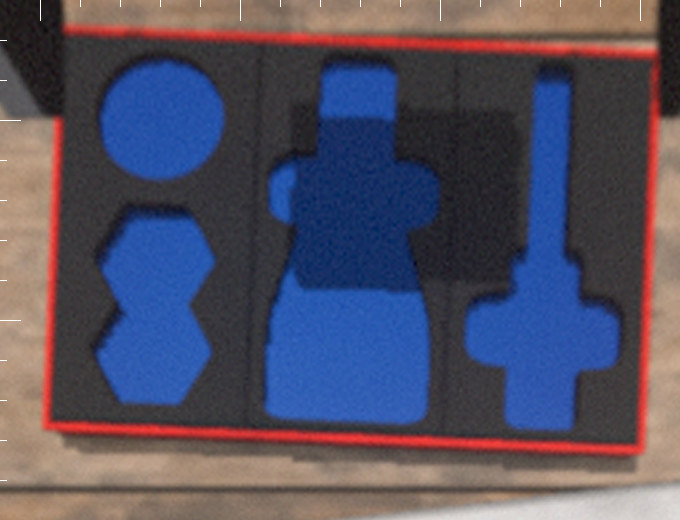

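```bash
cat > fit.py <<'E'
from h import *
import pickle
from scipy.optimize import minimize
S=4
def hexa(af,cy=0): 
    t=np.radians(np.arange(6)*60); return np.c_[np.cos(t),np.sin(t)]*af/np.sqrt(3)+[0,cy]   # flats face +-y
def circ(r,cy=0,n=60):
    t=np.linspace(0,2*np.pi,n,endpoint=False); return np.c_[np.cos(t),np.sin(t)]*r+[0,cy]
def box(w,y0,y1): return np.array([[-w/2,y0],[w/2,y0],[w/2,y1],[-w/2,y1]])
def tow(p,q):  # object pts -> world
    a=np.radians(q[2]); ex=np.array([-np.sin(a),np.cos(a)]); ey=np.array([-np.cos(a),-np.sin(a)])
    return np.array(q[:2])+p[:,:1]*ex+p[:,1:]*ey
class View:
    def __init__(v,f,c,half,z): 
        v.s,v.im=f if isinstance(f,tuple) else pickle.load(open(f,'rb')); v.C=cam(v.im,v.s)[0]; v.z=z
        v.x1=round(c[0]+half[0]);v.x0=round(c[0]-half[0]);v.y1=round(c[1]+half[1]);v.y0=round(c[1]-half[1])
        v.r=rect(v.im,v.s,v.x0,v.x1,v.y0,v.y1,z,S); v.hsv=cv2.cvtColor(v.r,cv2.COLOR_BGR2HSV)
    def px(v,w,z):
        k=(v.z-v.C[2])/(z-v.C[2]); w=v.C[:2]+(w-v.C[:2])*k
        return np.c_[v.y1-w[:,1],v.x1-w[:,0]]*S
    def draw(v,polys,q,z,hull=False):
        m=np.zeros(v.r.shape[:2],np.uint8)
        for p in polys: cv2.fillPoly(m,[np.round(v.px(tow(p,q),z)*16).astype(np.int32)],1,cv2.LINE_8,4)
        return m
def fit(mask,render,q0):
    mask=mask.astype(np.uint8)
    def cost(q): 
        m=render(q); return 1-(m&mask).sum()/max(1,(m|mask).sum())
    b=None
    for d in (12,4):
        q0=q0 if b is None else b.x
        b=minimize(cost,q0,method='Nelder-Mead',options=dict(initial_simplex=np.array([q0]+[np.array(q0)+e for e in np.eye(3)*d]),xatol=.02,fatol=1e-5))
    return b.x,1-b.fun
E
cat > m1.py <<'E'
from fit import *
I={'hub':([circ(32,-57),hexa(50,14),hexa(50,60)],(540,345,2),[17,12,12]),
 'driver':([box(37,1,92),box(20,-92,0),box(80,23,61)],(536,150,2),[11]*3),
 'pliers':([np.array([[-19,-91],[19,-91],[19,-25],[39,32],[41,60],[38,91],[-38,91],[-41,60],[-39,32],[-19,-25]],float),box(86,-42,-6)],(541,241,2),[15]*2)}
for n,(P,q0,zf) in I.items():
    v=View('w2.pkl',q0,(110,56),26); h=v.hsv; m=((h[...,0]>95)&(h[...,0]<130)&(h[...,1]>140)&(h[...,2]>50))
    def ren(q):
        t=v.draw(P,q,26); f=np.zeros_like(t)
        for p,z in zip(P,zf): f|=v.draw([p],q,2+z)
        return t&f
    print(n,*[np.round(a,3) for a in fit(m,ren,q0)])
def comp(m,c=None):
    n,l,st,ce=cv2.connectedComponentsWithStats(m.astype(np.uint8)); i=1+np.argmax(st[1:,4]); return (l==i).astype(np.uint8)
def hullm(m):
    o=np.zeros_like(m); cs=cv2.findContours(m,0,1)[0]; cv2.fillPoly(o,[cv2.convexHull(np.vstack(cs))],1); return o
for n,c in [('nut1',(432,-331)),('nut2',(495,-401))]:
    v=View('w1.pkl',c,(45,45),24); h=v.hsv; m=hullm(comp((h[...,1]<50)&(h[...,2]>150)))
    res=[fit(m,lambda q:v.draw([hexa(46)],q,24),(*c,a)) for a in (-20,0,20)]
    print(n,m.sum()/S**2,46*46*.866,*[np.round(a,3) for a in max(res,key=lambda r:r[1])])
    cv2.imwrite(f'pics/m_{n}.png',np.hstack([v.r,cv2.merge([m*255]*3)]))
v=View('w1.pkl',(590,-322),(40,40),15); h=v.hsv; m=hullm(comp((h[...,1]<60)&(h[...,2]>130)))
print('bearing',m.sum()/S**2,np.pi*26**2,*[np.round(a,3) for a in fit(m,lambda q:v.draw([circ(26)],q,15),(590,-322,0))])
v=View('w1.pkl',(525,-240),(100,50),12); h=v.hsv; m=comp((h[...,0]>15)&(h[...,0]<35)&(h[...,1]>170)&(h[...,2]>120))
print('driver',m.sum()/S**2,24*77,*[np.round(a,3) for a in fit(m,lambda q:v.draw([box(24,8,85)],q,12),(525,-240,9))])
for z in (8,14):
    v=View('w1.pkl',(525,-120),(110,70),z); h=v.hsv; m=(((h[...,0]<8)|(h[...,0]>172))&(h[...,1]>120)&(h[...,2]>80)).astype(np.uint8); m=cv2.morphologyEx(m,cv2.MORPH_OPEN,np.ones((9,9)))
    vs,us=np.nonzero(m); W=np.c_[v.x1-vs/S,v.y1-us/S]
    def sym(p):  # axis through (c, angle)
        a=np.radians(p[1]); ey=np.array([-np.cos(a),-np.sin(a)]); ex=np.array([-np.sin(a),np.cos(a)])
        d=(W-[480,-120])@ex-p[0]; X=W-2*d[:,None]*ex; u=np.round((v.y1-X[:,1])*S).astype(int).clip(0,m.shape[1]-1); w=np.round((v.x1-X[:,0])*S).astype(int).clip(0,m.shape[0]-1)
        return -m[w,u].mean()
    b=max((minimize(sym,(c,a),method='Nelder-Mead',options=dict(initial_simplex=[(c,a),(c+5,a),(c,a+6)])) for c in (-15,0,15) for a in (-25,-15,-5)),key=lambda b:-b.fun)
    a=np.radians(b.x[1]); ey=np.array([-np.cos(a),-np.sin(a)]); ex=np.array([-np.sin(a),np.cos(a)]); t=(W-[480,-120])@ey; L=(W-[480,-120])@ex-b.x[0]
    print('pliers z',z,np.round([*b.x,b.fun,t.min(),t.max(),L.min(),L.max()],2),'origin',np.round(np.array([480,-120])+ex*b.x[0]+ey*(np.percentile(t,99.8)-85),1))
E
python3 m1.py
```

```text
hub [545.739 343.145  -2.916] 0.896
driver [538.024 145.644  -2.398] 0.913
pliers [541.593 244.72   -2.547] 0.942
nut1 1947.25 1832.456 [ 433.394 -331.989   18.711] 0.955
nut2 1960.625 1832.456 [ 499.704 -402.753   -9.917] 0.945
bearing 2829.625 2123.7166338267 [ 595.375 -322.61     1.091] 0.757
driver 1399.125 1848 [ 530.58  -241.319    9.935] 0.752
pliers z 8 [  8.66 -17.01  -0.95 -79.61  36.92 -34.79  34.79] origin [ 529.4 -126. ]
pliers z 14 [  6.35 -16.96  -0.95 -77.58  37.43 -34.35  34.28] origin [ 528.2 -128.1]
```

```bash
sed -i 's/hexa(50,/hexa(54,/g' m1.py; python3 m1.py | head -1
python3 - <<'E'
from h import *
s=arm.read_state(); print(np.round(s['joints'],2)); go(495,-117,210,-17)
E
```

```text
hub [545.821 342.685  -2.36 ] 0.968
[ 0.84  0.1  -0.13  0.   -1.35 -2.41]
row [-0.0651 -0.3556  0.1215] [ 0.03  0.02 16.96]
```

servo_tool([
  [1,-0.005,-0.03,0.01,0,0,2],
  [1,-0.015,-0.08,0.03,0,0,5],
  [1,-0.025,-0.14,0.05,0,0,8],
  [1,-0.035,-0.2,0.07,0,0,11],
  [1,-0.05,-0.26,0.09,0,0,14],
  [1,-0.06,-0.31,0.11,0,0,17],
  [1,-0.065,-0.345,0.121,0,0,17],
  [1,-0.065,-0.356,0.121,0,0,17],
  [1,-0.065,-0.356,0.121,0,0,17],
])

```text
clock: 5.6
position: [495.2, -117.0, 210.8]
ee_rot: [0.148, 0.989, 0.0, 0.0]
contact_force: [-0.5, 0.1, -0.8]
gripper_width: 85.2
grasp_force: 0.0
```

```bash
cat > pl.py <<'E'
from fit import *
s=arm.read_state(); print(s['clock'],np.round(s['position'],1)); im=save('wrist','w3.png'); pickle.dump((s,im),open('w3.pkl','wb'))
for d in arm.spot_point('wrist','pliers')[:1]: print(d['p'],px2w(im,d['centre'],0,s))
v=View((s,im),(528,-127),(100,75),9); h=v.hsv
r=v.r.copy()
for q,c in (((528,-127,-17),(0,255,0)),):
    for p in [np.array([[-13,-85],[13,-85],[13,-25],[32.5,32],[35,60],[33,85],[-33,85],[-35,60],[-32.5,32],[-13,-25]],float)]:
        cv2.polylines(r,[np.round(v.px(tow(p,q),9)).astype(int)],True,c,1)
cv2.imwrite('pics/r3.png',cv2.resize(r,None,fx=.75,fy=.75,interpolation=cv2.INTER_AREA))
go(550,-133.7,3,-17)
E
python3 pl.py
```

```text
5.6 [ 495.2 -117.   210.8]
0.71 [ 523.33391164 -126.53064246    0.        ]
row [-0.0571 -0.0014  0.2082] [0.04 0.08 0.08]
```

View pics/r3.png

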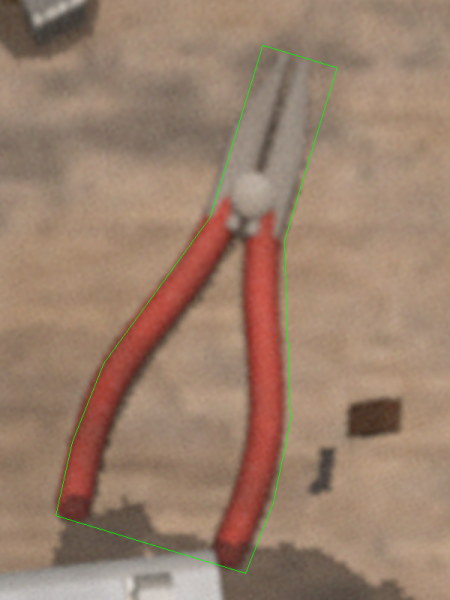

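servo_tool([
  [1,-0.02,0,0.04,0,0,0],
  [1,-0.045,0,0.1,0,0,0],
  [1,-0.057,0,0.15,0,0,0],
  [1,-0.057,0,0.19,0,0,0],
  [1,-0.057,0,0.207,0,0,0],
  [1,-0.057,0,0.207,0,0,0],
  [0,-0.057,0,0.207,0,0,0],
  [0,-0.057,0,0.207,0,0,0],
  [0,-0.057,0,0.207,0,0,0],
  [0,-0.057,0,0.207,0,0,0],
  [0,-0.057,0,0.207,0,0,0],
  [0,-0.057,0,0.207,0,0,0],
])

```text
clock: 7.2
position: [550.2, -133.2, 5.1]
ee_rot: [0.147, 0.989, -0.0, 0.001]
contact_force: [-1.9, -0.3, 7.8]
gripper_width: 31.0
grasp_force: 54.3
```

servo_tool([
  [0,0,0,-0.02,0,0,0],
  [0,0,0,-0.06,0,0,0],
  [0,0,0,-0.1,0,0,0],
  [0,0,0.03,-0.13,0,0,0],
  [0,0,0.06,-0.13,0,0,0],
  [0,0,0.06,-0.13,0,0,0],
])

```text
clock: 7.95
position: [567.3, -74.1, 133.5]
ee_rot: [0.147, 0.989, 0.0, 0.0]
contact_force: [-0.6, -1.1, -3.0]
gripper_width: 30.5
grasp_force: 56.7
```

Run:
```python
from h import *
s=arm.read_state(); print(s['clock'],s['gripper_width'],s['position'],s['contact_force'],s['wrist_torque']); go(565.6,243.7,110,-2.4)
```

```text
7.95 30.495822452386726 [567.28764541 -74.14159244 133.52438223] [-0.62450356 -1.05291757 -2.98595576] [-0.05444753 -0.02445083 -0.00014507]
row [0.0938 0.3037 0.0238] [  0.05   0.02 -14.46]
```

servo_tool([
  [0,0.006,0.02,0,0,0,-1],
  [0,0.018,0.06,0,0,0,-3],
  [0,0.034,0.11,0,0,0,-6],
  [0,0.05,0.16,0.005,0,0,-9],
  [0,0.065,0.21,0.01,0,0,-12],
  [0,0.08,0.26,0.02,0,0,-14.5],
  [0,0.09,0.29,0.024,0,0,-14.5],
  [0,0.094,0.304,0.024,0,0,-14.5],
  [0,0.094,0.304,0.024,0,0,-14.5],
  [0,0.094,0.304,0.024,0,0,-14.5],
])

```text
clock: 9.2
position: [565.9, 241.1, 109.3]
ee_rot: [0.022, 1.0, -0.0, -0.0]
contact_force: [1.1, -0.1, -2.3]
gripper_width: 30.6
grasp_force: 56.7
```

Run:
```python
from h import *
s=arm.read_state(); print(s['clock'],s['position']); im=save('wrist','w4.png'); 
go(565.6,243.7,21.5,-2.4)
```

```text
9.2 [565.93967569 241.10488364 109.32209715]
row [0.0005 0.0027 0.0879] [-0.02 -0.02 -0.16]
```

View pics/w4.png

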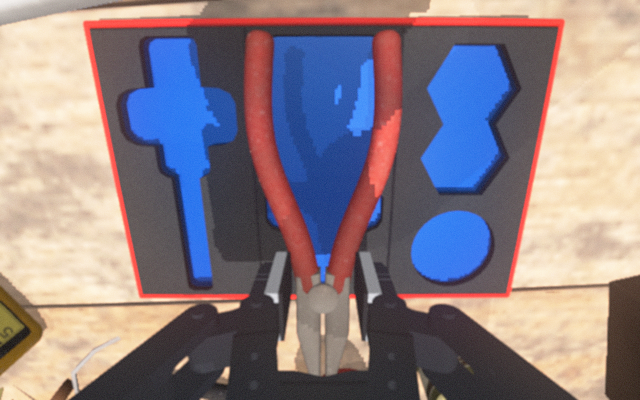

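servo_tool([
  [0,0,0.003,0.02,0,0,0],
  [0,0,0.003,0.05,0,0,0],
  [0,0,0.003,0.07,0,0,0],
  [0,0,0.003,0.08,0,0,0],
  [0,0,0.003,0.086,0,0,0],
  [0,0,0.003,0.086,0,0,0],
  [0,0,0.003,0.086,0,0,0],
])

```text
clock: 10.12
position: [566.6, 245.7, 24.2]
ee_rot: [0.021, 1.0, 0.0, 0.001]
contact_force: [0.3, -0.3, -2.4]
gripper_width: 30.6
grasp_force: 57.9
```

Run:
```python
from h import *
s=arm.read_state(); print(s['clock'],s['position'],s['contact_force'],s['wrist_torque'],s['gripper_width'])
```

```text
10.125 [566.57627183 245.73132417  24.20939183] [ 0.2969069  -0.32093996 -2.41388384] [-0.1629888   0.05459634  0.0290256 ] 30.553087966326665
```

servo_tool([
  [0,-0.001,-0.001,0.002,0,0,0],
  [0,-0.001,-0.001,0.002,0,0,0],
  [0.52,-0.001,-0.001,0.002,0,0,0],
  [0.52,-0.001,-0.001,0.002,0,0,0],
  [0.52,-0.001,-0.001,0.002,0,0,0],
  [0.52,-0.001,-0.001,-0.02,0,0,0],
  [0.52,-0.001,-0.001,-0.06,0,0,0],
  [0.7,-0.001,-0.001,-0.11,0,0,0],
  [1,-0.001,-0.001,-0.11,0,0,0],
])

```text
clock: 11.25
position: [569.8, 246.0, 138.4]
ee_rot: [0.021, 1.0, 0.003, 0.004]
contact_force: [0.3, 0.1, -0.5]
gripper_width: 75.8
grasp_force: 0.0
```

Run:
```python
from h import *
s=arm.read_state(); print(s['clock'],s['position'],s['contact_force'],s['gripper_width']); im=save('wrist','w5.png'); 
for d in arm.spot_point('wrist','pliers')[:1]: print(d['p'],px2w(im,d['centre'],17,s))
q=(489.2,-248.5); a=np.radians(9.9); go(q[0]-33*0+10,q[1],210,9.9)
```

```text
11.25 [569.77068945 246.00986254 138.35730584] [ 0.32113547  0.08298036 -0.50234697] 75.76686108357937
0.9 [543.1560858  246.65741767  17.        ]
row [ 0.0463 -0.4954 -0.0768] [  0.05   0.03 -12.39]
```

View pics/w5.png

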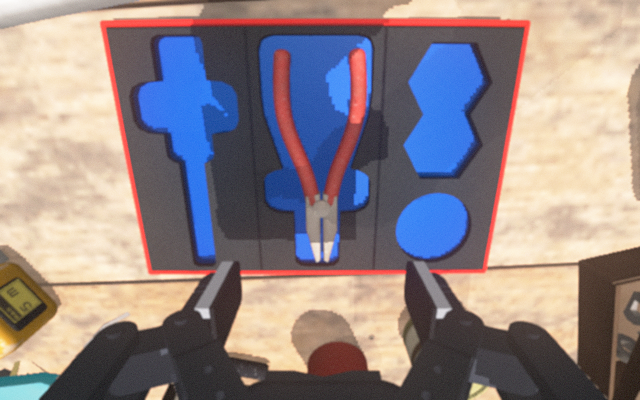

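servo_tool([
  [1,0.003,-0.03,-0.02,0,0,0],
  [1,0.008,-0.08,-0.04,0,0,-2],
  [1,0.014,-0.14,-0.06,0,0,-4],
  [1,0.02,-0.2,-0.07,0,0,-6],
  [1,0.026,-0.26,-0.07,0,0,-8],
  [1,0.032,-0.32,-0.07,0,0,-10],
  [1,0.038,-0.38,-0.07,0,0,-12.4],
  [1,0.043,-0.44,-0.07,0,0,-12.4],
  [1,0.046,-0.48,-0.07,0,0,-12.4],
  [1,0.046,-0.495,-0.07,0,0,-12.4],
  [1,0.046,-0.495,-0.07,0,0,-12.4],
])

```text
clock: 12.72
position: [499.4, -248.4, 202.0]
ee_rot: [-0.086, 0.996, 0.0, -0.001]
contact_force: [-0.2, 0.7, -0.5]
gripper_width: 85.6
grasp_force: 0.0
```

Run:
```python
from fit import *
s=arm.read_state(); print(s['clock'],np.round(s['position'],1)); im=save('wrist','w6.png'); pickle.dump((s,im),open('w6.pkl','wb'))
v=View((s,im),(529,-241),(105,50),12); r=v.r
for p in (box(24,8,85),box(7,-85,8)): cv2.polylines(r,[np.round(v.px(tow(p,(530.6,-241.3,9.9)),12)).astype(int)],True,(0,0,255),1)
cv2.imwrite('pics/r6.png',cv2.resize(r,None,fx=.7,fy=.7,interpolation=cv2.INTER_AREA))
go(489.2,-248.5,4,9.9)
```

```text
12.725 [ 499.4 -248.4  202. ]
row [0.0101 0.0007 0.1984] [ 0.05 -0.09  0.02]
```

View pics/r6.png

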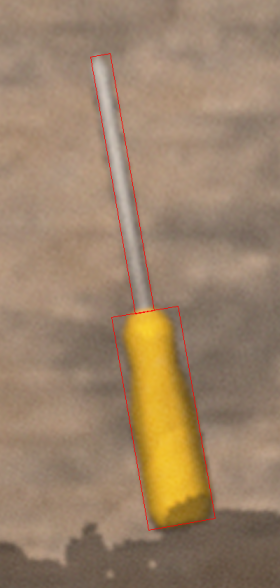

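servo_tool([
  [1,0.003,0.001,0.03,0,0,0],
  [1,0.007,0.001,0.08,0,0,0],
  [1,0.01,0.001,0.13,0,0,0],
  [1,0.01,0.001,0.175,0,0,0],
  [1,0.01,0.001,0.197,0,0,0],
  [1,0.01,0.001,0.198,0,0,0],
  [0,0.01,0.001,0.198,0,0,0],
  [0,0.01,0.001,0.198,0,0,0],
  [0,0.01,0.001,0.198,0,0,0],
  [0,0.01,0.001,0.198,0,0,0],
  [0,0.01,0.001,0.198,0,0,0],
  [0,0.01,0.001,0.198,0,0,0],
])

```text
clock: 14.28
position: [490.6, -249.0, 6.5]
ee_rot: [-0.087, 0.996, -0.0, 0.001]
contact_force: [-0.3, 0.9, 7.0]
gripper_width: 22.6
grasp_force: 60.1
```

servo_tool([
  [0,0,0,-0.01,0,0,0],
  [0,0,0,-0.04,0,0,0],
  [0,0,0,-0.08,0,0,0],
  [0,0,0.03,-0.12,0,0,0],
  [0,0,0.06,-0.13,0,0,0],
  [0,0,0.06,-0.13,0,0,0],
])

```text
clock: 15.02
position: [479.4, -188.5, 136.8]
ee_rot: [-0.088, 0.996, -0.0, 0.001]
contact_force: [0.4, -0.6, -1.0]
gripper_width: 22.5
grasp_force: 59.2
```

Run:
```python
from h import *
s=arm.read_state(); print(s['clock'],s['gripper_width'],s['position'],s['wrist_torque'])
a=np.radians(-2.4); p=np.array([538.0,145.6])-42*np.array([np.cos(a),np.sin(a)]); print(p); go(*p,110,-2.4)
```

```text
15.025 22.49239609726897 [ 479.38173701 -188.54447226  136.79446745] [-0.00209789  0.0205164   0.01872303]
[496.03684114 147.35877746]
row [-0.075   0.3278  0.0269] [ 0.    0.13 12.45]
```

servo_tool([
  [0,-0.004,0.02,0,0,0,1],
  [0,-0.014,0.06,0,0,0,3],
  [0,-0.026,0.11,0,0,0,5],
  [0,-0.037,0.16,0,0,0,8],
  [0,-0.05,0.22,0.01,0,0,11],
  [0,-0.063,0.27,0.02,0,0,12.4],
  [0,-0.073,0.31,0.027,0,0,12.4],
  [0,-0.076,0.328,0.027,0,0,12.4],
  [0,-0.076,0.328,0.027,0,0,12.4],
  [0,-0.076,0.328,0.05,0,0,12.4],
  [0,-0.076,0.328,0.08,0,0,12.4],
  [0,-0.076,0.328,0.08,0,0,12.4],
])

```text
clock: 16.52
position: [496.2, 144.0, 53.6]
ee_rot: [0.023, 1.0, -0.002, -0.002]
contact_force: [0.0, -0.4, -0.8]
gripper_width: 22.6
grasp_force: 59.2
```

Run:
```python
from h import *
s=arm.read_state(); print(s['clock'],s['gripper_width'],s['position'],s['contact_force'])
go(497.3,147.3,19.5,-2.4)
```

```text
16.525 22.62913073973686 [496.193541   144.01658139  53.63999858] [ 0.00646213 -0.37470031 -0.83475242]
row [-0.0011  0.0034  0.0341] [-0.19 -0.28 -0.2 ]
```

servo_tool([
  [0,-0.001,0.002,0.01,0,0,0],
  [0,-0.001,0.002,0.022,0,0,0],
  [0,-0.001,0.002,0.03,0,0,0],
  [0,-0.001,0.002,0.032,0,0,0],
  [0,-0.001,0.002,0.032,0,0,0],
  [0,-0.001,0.002,0.032,0,0,0],
])

```text
clock: 17.27
position: [499.1, 148.6, 23.6]
ee_rot: [0.021, 1.0, 0.0, 0.0]
contact_force: [0.4, 0.5, -1.3]
gripper_width: 22.6
grasp_force: 59.2
```

Run:
```python
from h import *
s=arm.read_state(); print(s['clock'],s['gripper_width'],s['position'],s['contact_force'])
go(497.3,147.3,19.5,-2.4)
```

```text
17.275 22.56529670916639 [499.07117893 148.63233246  23.6168532 ] [ 0.40691019  0.5296146  -1.2822368 ]
row [ 0.0017 -0.0014  0.0041] [ 0.02  0.04 -0.05]
```

servo_tool([
  [0,0.001,-0.001,0.003,0,0,0],
  [0,0.001,-0.001,0.004,0,0,0],
  [0,0.001,-0.001,0.004,0,0,0],
  [0.45,0.001,-0.001,0.004,0,0,0],
  [0.45,0.001,-0.001,0.004,0,0,0],
  [0.45,0.001,-0.001,0.004,0,0,0],
  [0.45,0.001,-0.001,-0.02,0,0,0],
  [0.45,0.001,-0.001,-0.06,0,0,0],
  [0.7,0.001,-0.001,-0.11,0,0,0],
  [1,0.001,-0.001,-0.12,0,0,0],
  [1,0.001,-0.001,-0.12,0,0,0],
])

```text
clock: 18.65
position: [497.8, 147.6, 143.7]
ee_rot: [0.022, 1.0, 0.001, 0.0]
contact_force: [-0.2, 0.1, -0.4]
gripper_width: 85.6
grasp_force: 0.0
```

Run:
```python
from fit import *
s=arm.read_state(); print(s['clock'],np.round(s['position'],1)); im=save('wrist','w7.png'); pickle.dump((s,im),open('w7.pkl','wb'))
for t,z in (('pliers',17),('screwdriver',13)): 
    for d in arm.spot_point('wrist',t)[:1]: print(t,d['p'],px2w(im,d['centre'],z,s))
v=View((s,im),(538,200),(110,110),25); r=v.r
for p in (box(24,8,85),box(7,-85,8)): cv2.polylines(r,[np.round(v.px(tow(p,(538,145.6,-2.4)),25)).astype(int)],True,(0,255,255),1)
p=np.array([[-13,-85],[13,-85],[13,-25],[32.5,32],[35,60],[33,85],[-33,85],[-35,60],[-32.5,32],[-13,-25]],float)
cv2.polylines(r,[np.round(v.px(tow(p,(541.6,244.7,-2.4)),25)).astype(int)],True,(0,255,0),1)
cv2.imwrite('pics/r7.png',cv2.resize(r,None,fx=.65,fy=.65,interpolation=cv2.INTER_AREA))
go(553,-323,200,0)
```

```text
18.65 [497.8 147.6 143.7]
pliers 0.78 [543.24406734 244.24201937  17.        ]
screwdriver 0.84 [540.64683442 146.78347182  13.        ]
row [-0.0763 -0.4672 -0.0578] [-0.1  -0.17 -2.48]
```

View pics/r7.png

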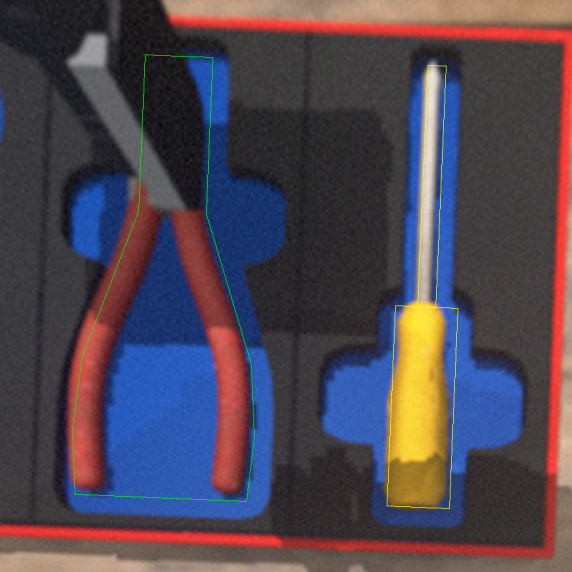

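servo_tool([
  [1,-0.004,-0.03,-0.02,0,0,0],
  [1,-0.012,-0.08,-0.04,0,0,-1],
  [1,-0.022,-0.14,-0.055,0,0,-2],
  [1,-0.032,-0.2,-0.055,0,0,-2.5],
  [1,-0.042,-0.26,-0.055,0,0,-2.5],
  [1,-0.052,-0.32,-0.055,0,0,-2.5],
  [1,-0.062,-0.38,-0.055,0,0,-2.5],
  [1,-0.07,-0.43,-0.055,0,0,-2.5],
  [1,-0.076,-0.46,-0.055,0,0,-2.5],
  [1,-0.076,-0.467,-0.055,0,0,-2.5],
  [1,-0.076,-0.467,-0.055,0,0,-2.5],
])

```text
clock: 20.18
position: [550.6, -322.3, 193.7]
ee_rot: [0.0, 1.0, 0.001, -0.005]
contact_force: [0.1, -0.5, -0.2]
gripper_width: 85.0
grasp_force: 0.0
```

Run:
```python
from fit import *
s=arm.read_state(); print(s['clock'],np.round(s['position'],1)); im=save('wrist','w8.png'); pickle.dump((s,im),open('w8.pkl','wb'))
for d in arm.spot_point('wrist','bearing')[:1]: print(d['p'],px2w(im,d['centre'],0,s))
v=View((s,im),(595,-323),(45,45),15); r=v.r
cv2.polylines(r,[np.round(v.px(tow(circ(26),(594.5,-323,0)),15)).astype(int)],True,(0,255,255),1)
cv2.polylines(r,[np.round(v.px(tow(circ(26),(594.5,-323,0)),0)).astype(int)],True,(0,255,0),1)
cv2.imwrite('pics/r8.png',r)
go(594.5,-323,6,0)
```

```text
20.175 [ 550.6 -322.3  193.7]
0.75 [ 592.37650499 -322.81652644    0.        ]
row [-0.0456 -0.0016  0.1876] [ 0.14 -0.52 -0.01]
```

View pics/r8.png

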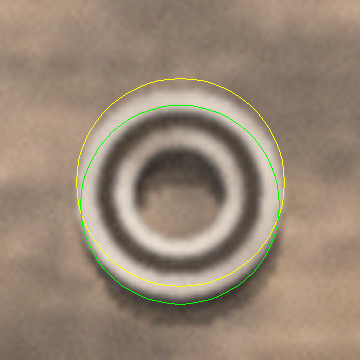

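servo_tool([
  [1,-0.01,-0.001,0.03,0,0,0],
  [1,-0.03,-0.001,0.08,0,0,0],
  [1,-0.043,-0.001,0.13,0,0,0],
  [1,-0.043,-0.001,0.17,0,0,0],
  [1,-0.043,-0.001,0.187,0,0,0],
  [1,-0.043,-0.001,0.187,0,0,0],
  [1,-0.043,-0.001,0.187,0,0,0],
])

```text
clock: 21.15
position: [598.8, -323.7, 14.3]
ee_rot: [-0.001, 1.0, -0.001, 0.003]
contact_force: [-0.3, -0.4, 0.7]
gripper_width: 85.3
grasp_force: 0.0
```

Run:
```python
from h import *
s=arm.read_state(); print(s['clock'],s['position'],s['contact_force']); go(592.5,-322.8,6,0)
```

```text
21.15 [ 598.84168618 -323.65333872   14.2694527 ] [-0.29434471 -0.40350245  0.72384815]
row [0.0064 0.0009 0.0082] [-0.1   0.3   0.08]
```

servo_tool([
  [1,0.004,0.001,0.006,0,0,0],
  [1,0.004,0.001,0.006,0,0,0],
  [1,0.004,0.001,0.006,0,0,0],
  [1,0.004,0.001,0.006,0,0,0],
])

```text
clock: 21.65
position: [592.8, -322.5, 5.5]
ee_rot: [-0.0, 1.0, -0.0, 0.0]
contact_force: [0.1, 0.4, 0.4]
gripper_width: 85.3
grasp_force: 0.0
```

servo_tool([
  [0,0,0,0,0,0,0],
  [0,0,0,0,0,0,0],
  [0,0,0,0,0,0,0],
  [0,0,0,0,0,0,0],
  [0,0,0,0,0,0,0],
  [0,0,0,-0.02,0,0,0],
  [0,0,0,-0.06,0,0,0],
  [0,0,0,-0.1,0,0,0],
  [0,0,0,-0.13,0,0,0],
  [0,0,0,-0.13,0,0,0],
])

```text
clock: 22.9
position: [594.0, -322.8, 138.8]
ee_rot: [-0.0, 1.0, -0.001, 0.003]
contact_force: [-0.2, -0.1, -2.2]
gripper_width: 48.3
grasp_force: 62.4
```

Run:
```python
from h import *
s=arm.read_state(); print(s['clock'],s['gripper_width'],s['position'],s['wrist_torque'])
a=np.radians(-2.4); p=np.array([545.8,342.7])+57*np.array([np.cos(a),np.sin(a)]); print(p); go(*p,110,-2.4)
```

```text
22.9 48.29420493833931 [ 594.00501582 -322.77528219  138.82438125] [ 0.03024619 -0.03672862  0.0253546 ]
[602.75000132 340.31308774]
row [-0.0091  0.6631  0.0277] [-0.1   0.34  2.44]
```

servo_tool([
  [0,0.02,0.03,0,0,0,0],
  [0,0.04,0.08,0,0,0,0],
  [0,0.055,0.14,0,0,0,0],
  [0,0.06,0.2,0,0,0,0],
  [0,0.06,0.26,0,0,0,0],
  [0,0.06,0.32,0,0,0,0],
  [0,0.055,0.38,0,0,0,1],
  [0,0.045,0.44,0.01,0,0,2],
  [0,0.03,0.5,0.02,0,0,2.4],
  [0,0.015,0.56,0.028,0,0,2.4],
  [0,0,0.61,0.028,0,0,2.4],
  [0,-0.008,0.65,0.028,0,0,2.4],
])

```text
clock: 24.4
position: [599.5, 329.3, 104.9]
ee_rot: [0.02, 1.0, -0.001, -0.002]
contact_force: [-0.2, -0.3, -2.4]
gripper_width: 48.6
grasp_force: 62.4
```

servo_tool([
  [0,0,0.008,0,0,0,0],
  [0,-0.001,0.013,0,0,0,0],
  [0,-0.001,0.013,0.02,0,0,0],
  [0,-0.001,0.013,0.05,0,0,0],
  [0,-0.001,0.013,0.05,0,0,0],
  [0,-0.001,0.013,0.05,0,0,0],
  [0,-0.001,0.013,0.05,0,0,0],
])

```text
clock: 25.28
position: [602.6, 340.9, 59.1]
ee_rot: [0.021, 1.0, 0.001, 0.001]
contact_force: [-0.4, 0.1, -1.4]
gripper_width: 48.5
grasp_force: 62.5
```

Run:
```python
from h import *
s=arm.read_state(); print(s['clock'],s['gripper_width'],s['position'],s['contact_force'])
go(602.75,340.3,26,-2.4)
```

```text
25.275 48.51808607192853 [602.6122431  340.87761224  59.08858152] [-0.38463791  0.07338114 -1.39615784]
row [-0.0001 -0.0006  0.0331] [0.1  0.13 0.03]
```

servo_tool([
  [0,0,0,0.015,0,0,0],
  [0,0,0,0.028,0,0,0],
  [0,0,0,0.033,0,0,0],
  [0,0,0,0.0335,0,0,0],
  [0,0,0,0.0335,0,0,0],
  [0,0,0,0.0335,0,0,0],
])

```text
clock: 26.02
position: [601.1, 340.1, 25.0]
ee_rot: [0.02, 1.0, -0.001, -0.001]
contact_force: [-4.2, -1.5, 7.9]
gripper_width: 48.5
grasp_force: 63.5
```

servo_tool([
  [0.8,0,0,0,0,0,0],
  [0.8,0,0,0,0,0,0],
  [0.8,0,0,0,0,0,0],
  [0.8,0,0,-0.03,0,0,0],
  [0.8,0.03,0,-0.08,0,0,0],
  [1,0.06,0,-0.13,0,0,0],
  [1,0.08,0,-0.13,0,0,0],
  [1,0.08,0,-0.13,0,0,0],
  [1,0.08,0,-0.13,0,0,0],
])

```text
clock: 27.15
position: [522.1, 343.8, 153.2]
ee_rot: [0.021, 1.0, -0.0, -0.0]
contact_force: [0.5, -0.1, -0.4]
gripper_width: 85.4
grasp_force: 0.0
```

Run:
```python
from fit import *
s=arm.read_state(); print(s['clock'],np.round(s['position'],1)); im=save('wrist','w9.png'); pickle.dump((s,im),open('w9.pkl','wb'))
for d in arm.spot_point('wrist','bearing')[:1]: print(d['p'],px2w(im,d['centre'],19,s))
v=View((s,im),(560,335),(100,70),34); r=v.r
cv2.polylines(r,[np.round(v.px(tow(circ(26,-57),(545.8,342.7,-2.4)),34)).astype(int)],True,(0,255,255),1)
for y in(14,60): cv2.polylines(r,[np.round(v.px(tow(hexa(54,y),(545.8,342.7,-2.4)),26)).astype(int)],True,(0,255,0),1)
cv2.imwrite('pics/r9.png',cv2.resize(r,None,fx=.7,fy=.7,interpolation=cv2.INTER_AREA))
go(460,-332,200,18.7)
```

```text
27.15 [522.1 343.8 153.2]
0.84 [601.56465895 341.87384664  19.        ]
row [ 0.0341 -0.6777 -0.0463] [ -0.06  -0.06 -21.1 ]
```

View pics/r9.png

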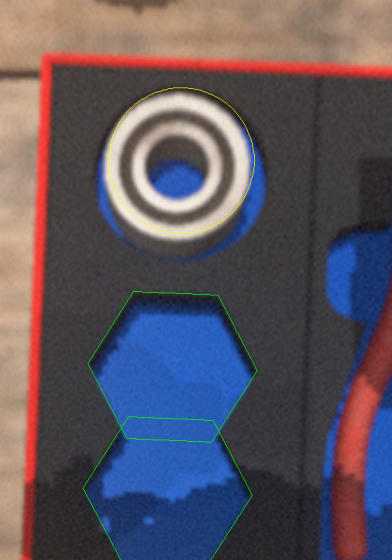

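servo_tool([
  [1,0.003,-0.03,-0.03,0,0,-1],
  [1,0.008,-0.08,-0.06,0,0,-3],
  [1,0.014,-0.14,-0.07,0,0,-5],
  [1,0.02,-0.2,-0.07,0,0,-7],
  [1,0.026,-0.26,-0.07,0,0,-9],
  [1,0.032,-0.32,-0.07,0,0,-11],
  [1,0.038,-0.38,-0.07,0,0,-12.5],
  [1,0.04,-0.44,-0.07,0,0,-12.5],
  [1,0.045,-0.5,-0.07,0,0,-12.5],
  [1,0.05,-0.56,-0.07,0,0,-12.5],
  [1,0.05,-0.62,-0.07,0,0,-12.5],
  [1,0.05,-0.68,-0.07,0,0,-12.5],
])

```text
clock: 28.75
position: [443.6, -336.1, 223.3]
ee_rot: [-0.088, 0.996, 0.0, -0.0]
contact_force: [1.2, -0.1, 0.3]
gripper_width: 85.2
grasp_force: 0.0
```

servo_tool([
  [1,0,-0.02,0,0,0,0],
  [1,0,-0.02,0,0,0,0],
  [1,0,-0.02,0,0,0,0],
  [1,0,-0.02,0,0,0,0],
  [1,0,-0.02,0,0,0,0],
])

```text
clock: 29.38
position: [447.7, -352.2, 224.2]
ee_rot: [-0.089, 0.996, -0.0, 0.0]
contact_force: [0.3, -0.1, 0.3]
gripper_width: 85.8
grasp_force: 0.0
```

```bash
cat > nuts.py <<'E'
from fit import *
s=arm.read_state(); print(s['clock'],np.round(s['position'],1)); im=save('wrist','w10.png'); pickle.dump((s,im),open('w10.pkl','wb'))
for d in arm.spot_point('wrist','nut_a')[:2]: print(d['p'],px2w(im,d['centre'],0,s))
def comp(m):
    n,l,st,ce=cv2.connectedComponentsWithStats(m.astype(np.uint8)); i=1+np.argmax(st[1:,4]); return (l==i).astype(np.uint8)
def hullm(m):
    o=np.zeros_like(m); cs=cv2.findContours(m,0,1)[0]; cv2.fillPoly(o,[cv2.convexHull(np.vstack(cs))],1); return o
rows=[]
for n,c,a0 in [('nut1',(433,-332),18.7),('nut2',(499,-402),-9.9)]:
    v=View((s,im),c,(45,45),24); h=v.hsv; r=v.r.copy()
    for th in (130,160,190):
        m=hullm(comp((h[...,1]<50)&(h[...,2]>th)))
        q,f=max((fit(m,lambda q:v.draw([hexa(46)],q,24),(*c,a)) for a in (a0-8,a0+8)),key=lambda r:r[1])
        print(n,th,m.sum()/S**2,np.round(q,2),round(f,3))
    for z in (0,24): cv2.polylines(r,[np.round(v.px(tow(hexa(46),q),z)).astype(int)],True,(0,255,0) if z else (0,0,255),1)
    rows.append(r)
cv2.imwrite('pics/r10.png',np.hstack(rows))
E
python3 nuts.py
```

```text
29.375 [ 447.7 -352.2  224.2]
0.78 [ 433.36756433 -334.66078535    0.        ]
0.68 [ 498.56600051 -404.469366      0.        ]
nut1 130 1982.0625 [ 432.88 -332.72   18.69] 0.941
nut1 160 1924.1875 [ 433.35 -331.97   18.69] 0.965
nut1 190 1738.4375 [ 433.06 -332.12   16.43] 0.947
nut2 130 1972.75 [ 499.26 -403.35  -11.29] 0.944
nut2 160 1936.6875 [ 499.52 -403.36  -10.61] 0.957
nut2 190 1842.5 [ 499.88 -403.37  -10.3 ] 0.976
```

View pics/r10.png

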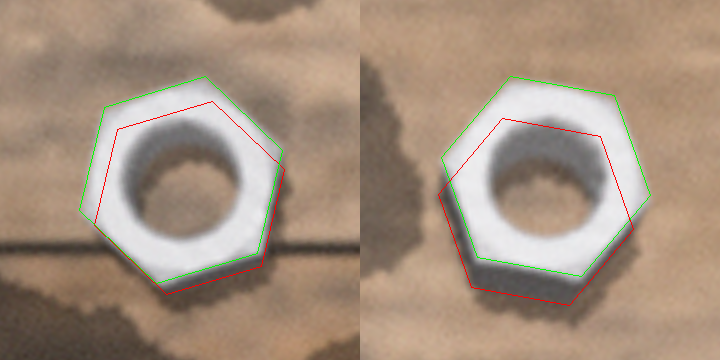

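Run:
```python
from h import *
go(433.2,-332.2,80,47.5); go(433.2,-332.2,13,47.5)
```

```text
row [0.0106 0.0225 0.1441] [-2.00e-02  2.00e-02 -3.73e+01]
row [0.0106 0.0225 0.2111] [-2.00e-02  2.00e-02 -3.73e+01]
```

servo_tool([
  [1,0.003,0.006,0.02,0,0,-8],
  [1,0.007,0.014,0.06,0,0,-18],
  [1,0.01,0.02,0.1,0,0,-28],
  [1,0.0105,0.0225,0.14,0,0,-37.3],
  [1,0.0105,0.0225,0.155,0,0,-37.3],
  [1,0.0105,0.0225,0.16,0,0,-37.3],
  [1,0.0105,0.0225,0.16,0,0,-37.3],
  [1,0.0105,0.0225,0.16,0,0,-37.3],
  [1,0.0105,0.0225,0.16,0,0,-37.3],
])

```text
clock: 30.6
position: [433.6, -333.1, 64.8]
ee_rot: [-0.402, 0.916, -0.001, 0.001]
contact_force: [-0.3, 0.3, 0.1]
gripper_width: 85.1
grasp_force: 0.0
```

Run:
```python
from h import *
print(arm.read_state()['position']);go(433.2,-332.2,13,47.5)
```

```text
[ 433.61715084 -333.09903122   64.79995887]
row [-0.0003  0.001   0.0518] [-0.11  0.04 -0.09]
```

servo_tool([
  [1,0,0.001,0.02,0,0,0],
  [1,0,0.001,0.04,0,0,0],
  [1,0,0.001,0.051,0,0,0],
  [1,0,0.001,0.051,0,0,0],
  [1,0,0.001,0.051,0,0,0],
  [1,0,0.001,0.051,0,0,0],
  [0,0,0.001,0.051,0,0,0],
  [0,0,0.001,0.051,0,0,0],
  [0,0,0.001,0.051,0,0,0],
  [0,0,0.001,0.051,0,0,0],
  [0,0,0.001,0.051,0,0,0],
  [0,0,0.001,0.051,0,0,0],
])

```text
clock: 32.1
position: [433.0, -332.4, 13.6]
ee_rot: [-0.402, 0.915, -0.001, 0.0]
contact_force: [-0.4, -0.2, 5.8]
gripper_width: 44.3
grasp_force: 62.0
```

servo_tool([
  [0,0,0,-0.02,0,0,0],
  [0,0,0,-0.06,0,0,0],
  [0,0,0,-0.1,0,0,3],
  [0,0,0,-0.12,0,0,10],
  [0,0,0,-0.13,0,0,20],
  [0,0,0,-0.13,0,0,20],
  [0,0,0,-0.13,0,0,20],
  [0,0,0,-0.13,0,0,20],
])

```text
clock: 33.1
position: [431.8, -331.8, 141.7]
ee_rot: [-0.238, 0.971, 0.001, -0.001]
contact_force: [-0.3, 0.4, -2.6]
gripper_width: 43.9
grasp_force: 62.0
```

Run:
```python
from h import *
s=arm.read_state(); print(s['clock'],s['gripper_width'],s['position'],s['wrist_torque']); go(484.9,345.3,110,27.6)
```

```text
33.1 43.91135686328016 [ 431.77526367 -331.84715492  141.72764846] [ 0.01839868 -0.0101593   0.04470676]
row [-0.3599  0.576   0.0323] [ 0.1  -0.07 -0.1 ]
```

servo_tool([
  [0,-0.016,0.026,-0.01,0,0,0],
  [0,-0.045,0.07,-0.01,0,0,0],
  [0,-0.077,0.123,-0.01,0,0,0],
  [0,-0.11,0.175,-0.01,0,0,0],
  [0,-0.142,0.227,-0.01,0,0,0],
  [0,-0.174,0.279,-0.01,0,0,0],
  [0,-0.207,0.331,0,0,0,0],
  [0,-0.24,0.383,0.01,0,0,0],
  [0,-0.272,0.436,0.02,0,0,0],
  [0,-0.305,0.488,0.03,0,0,0],
  [0,-0.335,0.536,0.032,0,0,0],
  [0,-0.352,0.564,0.032,0,0,0],
])

```text
clock: 34.6
position: [484.6, 333.3, 109.6]
ee_rot: [-0.239, 0.971, -0.0, -0.0]
contact_force: [-1.0, -0.1, -2.2]
gripper_width: 44.0
grasp_force: 62.0
```

servo_tool([
  [0,-0.006,0.009,0,0,0,0],
  [0,-0.007,0.012,0.01,0,0,0],
  [0,-0.007,0.012,0.04,0,0,0],
  [0,-0.007,0.012,0.05,0,0,0],
  [0,-0.007,0.012,0.05,0,0,0],
  [0,-0.007,0.012,0.05,0,0,0],
  [0,-0.007,0.012,0.05,0,0,0],
  [0,-0.007,0.012,0.05,0,0,0],
])

```text
clock: 35.6
position: [485.8, 344.7, 61.5]
ee_rot: [-0.237, 0.971, 0.0, 0.001]
contact_force: [0.5, -0.5, -2.7]
gripper_width: 43.9
grasp_force: 62.0
```

Run:
```python
from h import *
s=arm.read_state(); print(s['clock'],s['gripper_width'],s['position'],s['wrist_torque']); go(484.9,345.3,29,27.6)
```

```text
35.6 43.94319675186905 [485.77812265 344.74789765  61.51289625] [ 0.0347646  -0.00030104 -0.00969177]
row [0.0006 0.0009 0.0325] [ 0.03  0.07 -0.16]
```

servo_tool([
  [0,0.0005,0.001,0.015,0,0,0],
  [0,0.0005,0.001,0.028,0,0,0],
  [0,0.0005,0.001,0.033,0,0,0],
  [0,0.0005,0.001,0.033,0,0,0],
  [0,0.0005,0.001,0.033,0,0,0],
  [0,0.0005,0.001,0.033,0,0,0],
])

```text
clock: 36.35
position: [484.6, 345.0, 27.6]
ee_rot: [-0.237, 0.971, -0.0, -0.0]
contact_force: [-0.9, -0.2, -0.6]
gripper_width: 44.0
grasp_force: 62.3
```

servo_tool([
  [0.75,0,0,0,0,0,0],
  [0.75,0,0,0,0,0,0],
  [0.75,0,0,0,0,0,0],
  [0.75,0,0,-0.03,0,0,0],
  [0.75,0,0,-0.08,0,0,0],
  [1,0,0,-0.13,0,0,0],
  [1,0,0,-0.17,0,0,0],
  [1,0,0,-0.17,0,0,0],
  [1,0,0,-0.17,0,0,0],
  [1,0,0,-0.17,0,0,0],
])

```text
clock: 37.6
position: [484.1, 344.6, 196.3]
ee_rot: [-0.237, 0.971, -0.001, -0.001]
contact_force: [-0.6, 0.9, 0.0]
gripper_width: 85.4
grasp_force: 0.0
```

```bash
cat > chk.py <<'E'
from fit import *
import sys
s=arm.read_state(); print(s['clock'],np.round(s['position'],1)); im=save('wrist',f'chk{s["clock"]:.0f}.png'); pickle.dump((s,im),open('chk.pkl','wb'))
H=np.array([545.8,342.7]); a=np.radians(-2.4); ex=np.array([-np.sin(a),np.cos(a)]); ey=np.array([-np.cos(a),-np.sin(a)])
for d in arm.spot_point('wrist','nut_a')[:2]:
    w=px2w(im,d['centre'],14,s)[:2]-H; print(round(d['p'],2),'net in hub x,y',np.round([w@ex,w@ey],1))
for y0 in [float(y) for y in sys.argv[1:]]:
    c=H+ey*y0; v=View((s,im),c,(45,45),38); h=v.hsv
    m=((h[...,1]<60)&(h[...,2]>150)).astype(np.uint8); n,l,st,ce=cv2.connectedComponentsWithStats(m); l=(l==1+np.argmax(st[1:,4])).astype(np.uint8)
    o=np.zeros_like(l); cv2.fillPoly(o,[cv2.convexHull(np.vstack(cv2.findContours(l,0,1)[0]))],1)
    q,f=max((fit(o,lambda q:v.draw([hexa(46)],q,38),(*c,b)) for b in (-10,5)),key=lambda r:r[1]); w=q[:2]-H
    print('fit in hub x,y,psi',np.round([w@ex,w@ey,q[2]+2.4],2),o.sum()/S**2,round(f,3))
E
python3 chk.py 60; python3 -c "
from h import *
go(499.6,-403.4,160,19.5)"
```

```text
37.6 [484.1 344.6 196.3]
0.6 net in hub x,y [-0.8 63.7]
fit in hub x,y,psi [ 1.06 62.41  0.55] 1883.375 0.98
row [ 0.331  -0.6711  0.0379] [-0.06 -0.13  7.93]
```

servo_tool([
  [1,0.014,-0.028,0,0,0,0],
  [1,0.036,-0.072,0,0,0,1],
  [1,0.062,-0.126,0,0,0,2],
  [1,0.09,-0.18,0,0,0,3],
  [1,0.116,-0.235,0,0,0,4],
  [1,0.143,-0.29,0,0,0,5],
  [1,0.17,-0.345,0,0,0,6],
  [1,0.197,-0.4,0,0,0,7],
  [1,0.223,-0.454,0.01,0,0,8],
  [1,0.25,-0.508,0.02,0,0,8],
  [1,0.278,-0.562,0.03,0,0,8],
  [1,0.304,-0.616,0.038,0,0,8],
])

```text
clock: 39.2
position: [498.2, -343.6, 158.6]
ee_rot: [-0.169, 0.986, 0.0, -0.001]
contact_force: [0.8, 0.1, 0.2]
gripper_width: 85.7
grasp_force: 0.0
```

servo_tool([
  [1,0.019,-0.039,0.02,0,0,0],
  [1,0.019,-0.054,0.06,0,0,0],
  [1,0.019,-0.059,0.09,0,0,0],
  [1,0.019,-0.059,0.1,0,0,0],
  [1,0.019,-0.059,0.1,0,0,0],
  [1,0.019,-0.059,0.1,0,0,0],
  [1,0.019,-0.059,0.1,0,0,0],
])

```text
clock: 40.08
position: [501.2, -403.6, 61.4]
ee_rot: [-0.169, 0.986, -0.001, 0.001]
contact_force: [0.3, -0.1, 0.4]
gripper_width: 85.5
grasp_force: 0.0
```

```bash
python3 -c "
from h import *
print(arm.read_state()['position']); go(499.6,-403.4,13,19.5)"
```

```text
[ 501.22627403 -403.64068634   61.41934006]
row [0.0015 0.0009 0.0484] [-0.11  0.1  -0.02]
```

servo_tool([
  [1,0.001,0.001,0.02,0,0,0],
  [1,0.001,0.001,0.04,0,0,0],
  [1,0.001,0.001,0.048,0,0,0],
  [1,0.001,0.001,0.048,0,0,0],
  [1,0.001,0.001,0.048,0,0,0],
  [1,0.001,0.001,0.048,0,0,0],
  [0,0.001,0.001,0.048,0,0,0],
  [0,0.001,0.001,0.048,0,0,0],
  [0,0.001,0.001,0.048,0,0,0],
  [0,0.001,0.001,0.048,0,0,0],
  [0,0.001,0.001,0.048,0,0,0],
  [0,0.001,0.001,0.048,0,0,0],
])

```text
clock: 41.58
position: [499.7, -403.3, 12.5]
ee_rot: [-0.169, 0.986, -0.001, 0.001]
contact_force: [-0.5, 0.3, 4.9]
gripper_width: 44.4
grasp_force: 62.3
```

servo_tool([
  [0,0,0,-0.02,0,0,0],
  [0,0,0,-0.06,0,0,0],
  [0,0,0,-0.1,0,0,-3],
  [0,0,0,-0.12,0,0,-8],
  [0,0,0,-0.13,0,0,-8],
  [0,0,0,-0.13,0,0,-8],
  [0,0,0,-0.13,0,0,-8],
])

```text
clock: 42.45
position: [498.2, -402.4, 140.0]
ee_rot: [-0.237, 0.972, 0.001, -0.001]
contact_force: [-0.6, -0.8, -2.7]
gripper_width: 44.5
grasp_force: 61.7
```

Run:
```python
from h import *
s=arm.read_state(); print(s['clock'],s['gripper_width'],s['position'],s['wrist_torque']); 
H=np.array([545.8,342.7]); a=np.radians(-2.4); p=H+15.3*np.array([-np.cos(a),-np.sin(a)])+0.5*np.array([-np.sin(a),np.cos(a)]); print(p); go(*p,110,27.6)
```

```text
42.45 44.45786376499412 [ 498.24580393 -402.42817231  139.95114573] [ 0.07353519 -0.0031528   0.00020455]
[530.53435853 343.84025892]
row [-0.3719  0.6477  0.0313] [ 0.17 -0.09 -0.22]
```

servo_tool([
  [0,-0.016,0.028,0,0,0,0],
  [0,-0.043,0.075,0,0,0,0],
  [0,-0.074,0.129,0,0,0,0],
  [0,-0.106,0.184,0,0,0,0],
  [0,-0.137,0.239,0,0,0,0],
  [0,-0.168,0.293,0,0,0,0],
  [0,-0.2,0.348,0,0,0,0],
  [0,-0.231,0.402,0,0,0,0],
  [0,-0.262,0.457,0.01,0,0,0],
  [0,-0.294,0.511,0.02,0,0,0],
  [0,-0.325,0.566,0.03,0,0,0],
  [0,-0.35,0.61,0.031,0,0,0],
])

```text
clock: 43.95
position: [527.5, 301.2, 108.6]
ee_rot: [-0.237, 0.971, -0.001, -0.002]
contact_force: [1.9, -1.5, -1.6]
gripper_width: 44.2
grasp_force: 61.7
```

servo_tool([
  [0,-0.015,0.026,0,0,0,0],
  [0,-0.021,0.036,0,0,0,0],
  [0,-0.022,0.038,0.02,0,0,0],
  [0,-0.022,0.038,0.045,0,0,0],
  [0,-0.022,0.038,0.048,0,0,0],
  [0,-0.022,0.038,0.048,0,0,0],
  [0,-0.022,0.038,0.048,0,0,0],
  [0,-0.022,0.038,0.048,0,0,0],
])

```text
clock: 44.95
position: [531.1, 343.8, 63.9]
ee_rot: [-0.237, 0.971, 0.0, 0.001]
contact_force: [0.2, 0.7, -1.1]
gripper_width: 43.8
grasp_force: 61.8
```

Run:
```python
from h import *
s=arm.read_state(); print(s['clock'],s['gripper_width'],s['position'],s['wrist_torque']); go(530.5,343.8,27.5,27.6)
```

```text
44.95 43.7624629438761 [531.11640059 343.78541867  63.87187878] [ 0.02379811  0.03779342 -0.0162605 ]
row [0.0006 0.0003 0.0364] [ 0.03  0.1  -0.17]
```

servo_tool([
  [0,0.0005,0,0.015,0,0,0],
  [0,0.0005,0,0.024,0,0,0],
  [0,0.0005,0,0.03,0,0,0],
  [0,0.0005,0,0.034,0,0,0],
  [0,0.0005,0,0.036,0,0,0],
  [0,0.0005,0,0.036,0,0,0],
  [0,0.0005,0,0.036,0,0,0],
])

```text
clock: 45.82
position: [530.3, 343.4, 27.0]
ee_rot: [-0.237, 0.971, 0.0, 0.0]
contact_force: [0.3, 0.9, -1.9]
gripper_width: 44.0
grasp_force: 61.8
```

servo_tool([
  [0.75,0,0,0,0,0,0],
  [0.75,0,0,0,0,0,0],
  [0.75,0,0,0,0,0,0],
  [0.75,0,0,-0.03,0,0,0],
  [0.75,0,0,-0.08,0,0,0],
  [1,0,0,-0.13,0,0,0],
  [1,0,0,-0.17,0,0,0],
  [1,0,0,-0.17,0,0,0],
  [1,0,0,-0.17,0,0,0],
  [1,0,0,-0.17,0,0,0],
  [1,0,0,-0.17,0,0,0],
])

```text
clock: 47.2
position: [529.9, 343.0, 195.5]
ee_rot: [-0.237, 0.971, -0.001, -0.001]
contact_force: [-0.2, -0.3, 0.1]
gripper_width: 85.3
grasp_force: 0.0
```

```bash
python3 chk.py 62 15
python3 - <<'E'
from fit import *
s,im=pickle.load(open('chk.pkl','rb'))
v=View((s,im),(540,245),(110,160),30); r=v.r
q=(545.8,342.7,-2.4)
for y in(15.3,62.4): cv2.polylines(r,[np.round(v.px(tow(hexa(46,y),q),38)).astype(int)],True,(0,0,255),1)
cv2.imwrite('pics/r11.png',cv2.resize(r,None,fx=.6,fy=.6,interpolation=cv2.INTER_AREA))
E
```

```text
47.2 [529.9 343.  195.5]
0.92 net in hub x,y [-2.5 62.8]
0.86 net in hub x,y [-0.  16.6]
fit in hub x,y,psi [  3.32  46.87 -28.22] 3218.125 0.578
fit in hub x,y,psi [-0.14 28.7  21.1 ] 3148.4375 0.592
```

View pics/r11.png

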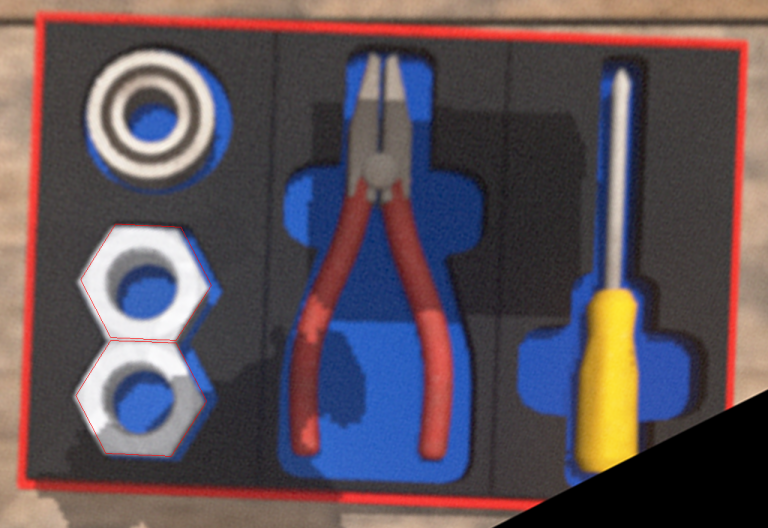

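```bash
python3 -c "
from bench import arm
print(arm.job_done())"
```

```text
the job is handed in; nothing more can be done
None
```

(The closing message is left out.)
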